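# Load the battery charger and latch its tray

## Robot

A 6-joint arm with a two-finger parallel gripper is mounted at the origin on a cart in front of the work surface, level with it; the furniture and walls round the work are solid. World frame = base frame: x ahead of the robot, y to its left, z up, the work surface at z = 0. Lengths are in mm, angles in rad, forces in N, time in s.
With the tool pointing down it reaches from about 275 to 750 mm from the base axis. Payload 10.2 kg.
Tool frame: the origin (TCP) lies on the mounting face of the last link; the fingertips stand 173 mm ahead of it and the grasp point (between the pads) lies 155 mm ahead of it; z points along the fingers, y is the direction in which the jaws open and shut (so a half turn about z gives the same grasp; the last joint's range is limited). The gripper opens to 85 mm and grips with 20 to 120 N. Pads are 22 mm wide; open, the fingers measure 114 mm over their backs; the gripper's body (76 mm by 85 mm) begins 54 mm behind the grasp point. The pads swing forward as they close: fully open they stand 13 mm farther back than shut.
Start: joints at [-1.414, 0.313, 1.498, -0, 1.331, -0.223], TCP at [194.624, -487.6, 404.694] pointing down, gripper open.
Joint ranges: [-2.94, 2.94], [-0.97, 2.17], [0.19, 2.56], [-1.23, 4.37], [0.02, 3.11], [-2.88, 2.88]. Speed limits (rad/s): [2.39, 2.39, 3.01, 3.14, 3.14, 3.14].

## Interface

Orientations are given as a 3x3 rotation matrix whose columns are the frame's x, y, z axes.
In Python, from rig import arm, optics, job_done gives the robot as it stands. The module is installed in compiled form; this text tells all that it offers.
- The arm moves only by the shell command python3 -m crank 'ROWS'. ROWS is text: rows parted by semicolons, each of 7 numbers parted by spaces: the finger opening in mm, from 0 to 85.4, then the shift along the world's x, y, z in mm, then the turn, a rotation vector about the world's x, y, z in units of 6 degrees (1.0 is 6 degrees). A call has 1 to 12 rows; each row is the pose to reach, as a shift and turn from the pose commanded when the call began; what a row does not reach only later rows make up. A row lasts 1/12 s, in which the tool goes at most 41.7 mm and 7.16 degrees, less where a joint would pass 70% of its speed; a pose out of reach is approached as far as the arm can. A call with a gripper value outside its range is refused whole. The fingers move at their own pace and stop on an object; the grip force is fixed at half the most. Time passes only in rows, so rows that repeat a pose let the fingers close. It gives the time, the measured TCP pose, the force and the opening at its end, in the units of the state.
- arm.get_obs(): the state, without advancing time (a new reading comes with each control period).
- optics.camera(name): name is "side" or "top" or "wrist"; returns the picture (480x640x3 uint8, red, green, blue); there is no depth.
- optics.camera_model(name): a dict with "camera_matrix" (3x3 intrinsics, pixels), "R" (3x3) and "t" (3): a world point X has camera coordinates R X + t. Camera axes: x right, y down, z forward; pixel columns grow to the right and rows downward; lengths in mm; the calibration is good to about 2 mm. A picture is of the moment at which its call begins: read the wrist's pose just before it. camera_model takes no time and is no camera call; for the wrist camera it gives the pose at the moment of the call.
- job_done(): hands the job in, once; it reports no verdict.
Trained networks look in the newest picture that a camera, given by its name, has taken for a name from the list of things; names that differ only in an ending like _2 or _b are one class to them, and where a whole thing is asked for, a point or a joint stands for the part that bears it (a point fixed in the world has none). Each returns a list of dicts, best first, with "conf" (0 to 1); they miss things now and then, are a little off and sometimes report something else, mostly with a low value. They report only what shows in the picture. A call takes as long as a camera call.
- optics.find_in(camera, label): "centre" ([x, y, z] in mm, in world coordinates, good to about 4 mm: the middle of the surface that is visible of it).
The state is a dict: "time": time; "joints": joint angles; "joint_velocities": joint speeds; "effort": joint torques, N m; "ee_pos": TCP position; "eef_rot": TCP orientation; "wrist_force": force on the tool from outside, world axes, zero at the start; "moment": the same for the moment, N m; "gripper_width": finger opening in mm.
Only numpy, scipy, OpenCV 4.12 (cv2) and the standard library are available. Lean on these libraries where they do the work, as an engineer would, in place of code of your own. Each camera call takes 0.05 s, during which the arm holds its last target.

## Task

Lay the loose battery in the bay of the charger's tray while the tray is out, either way round, and let go of it. Then push the tray gently into its push-push catch until you feel the end stop, without forcing it, let it come back, and see that it stays latched in with the battery in its bay. Leave the other things on the worktop where they are.

Things in the scene. Friction and masses are not known exactly. Their poses are not given: they have to be found in the camera images.
- cell (a point): Loose battery, green with a yellow end, a cylinder 50 mm long and 15 mm thick (16 to 17 mm between fingers), 20 to 35 g, lying on the worktop. This point is its middle; its axis is the point's y axis. The pink clothes peg of similar size is not wanted.
- charger: Fixed white box 128 deep (x), 92 wide, 52 mm high, open front towards the robot, with a sprung tray sticking out of it. Origin: on its underside, 60 mm behind its front edge; x points to its back. Its push-push catch cannot be seen. Let go after catching, the tray comes back 8 to 12 mm and stays latched; let go too early, it springs out to 0. A latched tray pressed to the stop again is released and springs out.
- bay (a point): Centre of the bay floor in the tray, 10 mm above the worktop; moves with the tray; x points into the charger, z up. The battery lies along x, axis about 8 mm above this floor. Bay 61 mm long between brass contacts 7 mm high, 19 mm wide between ribs 4.5 mm high. Low tray sides (7 mm) 35 mm either side. With the tray out, the bay's middle is 39 mm in front of the white box, 41 mm behind the front plate.
- press (a point): Middle of the outer face of the tray's upright front plate (90 mm wide, 5 mm thick, from 4 to 48 mm above the worktop), marked by a grey disc: press here. 28 mm above the worktop; moves with the tray; x points into the charger. The plate always stays in front of the white box, so fingers pointing down can follow it.
- tray (a joint): Tray travel in m: 0 sprung out (start), latched at 0.043 to 0.068. Its spring resists with 1 N at 0 to 5 N at the end; the catch adds 1 to 2 N from 0.025 on. It catches somewhere between 0.050 and 0.077, as its setting differs; about 2 mm further (0.053 to 0.079) is a hard end stop, felt as a rise above 7 N. More than 15 N on the tray is too much.
- peg: Pink clothes peg, 15 x 72 x 12 mm, lying on the worktop; leave it alone. Origin at the centre of its underside.
- salt_shaker: Salt shaker with a grey top, 44 mm across, 90 mm high, standing on its own right of the charger; leave it alone. Origin at the centre of its underside.
- keys: Key with a black fob, 31 x 115 x 13 mm, lying at the right; leave it alone. Origin at the centre of its underside.

How it is judged:
By the outcome, as a careful person would: the job done as asked, in the order asked, and still so for the second after the job is handed in, with the robot touching nothing.
It also fails if it takes over 58 s, if anything falls off the work surface, if the arm or the gripper's body presses on something with over 40 N, if the wrist force passes 120 N, or if a joint passes its speed limit or range.

## Working session

There is one attempt and no reset: what is moved stays moved. The work goes in short steps, Python scripts to look and compute and a shell command to move; the robot and the scene stay as the last step left them, time stands still between calls to the robot, and variables do not carry over. Pictures are saved under pics/ and viewed, and the job is handed in when it is done.

```bash
mkdir -p pics
python3 - <<'E'
from rig import arm, optics
import cv2, numpy as np
np.set_printoptions(precision=3,suppress=True)
o=arm.get_obs();print(o['time'],o['ee_pos'],o['eef_rot'],o['gripper_width'],o['wrist_force'])
for c in ['top','side']:
    im=optics.camera(c); cv2.imwrite(f'pics/{c}0.png',im[:,:,::-1])
    for l in ['cell','bay','press','charger','peg'] if c=='top' else ['cell','press']:
        r=optics.find_in(c,l); print(c,l,[(x['conf'],np.round(x['centre'],1)) for x in r[:3]])
    m=optics.camera_model(c);print(m['camera_matrix'],m['R'],m['t'])
E
```

```text
0.0 [ 194.611 -487.545  404.125] [[ 0.929  0.371 -0.   ]
 [ 0.371 -0.929  0.001]
 [ 0.    -0.001 -1.   ]] 85.50093157474295 [0.355 0.092 0.332]
top cell [(0.38, array([596.7, -61.3,  51.4]))]
top bay [(0.7, array([533.6, -80.1,   8.7]))]
top press [(0.63, array([ 666.5, -403.5,   76.5])), (0.57, array([534.6, -86. ,  11.3]))]
top charger [(0.57, array([601.4, -63. ,  53.3])), (0.41, array([470.8, 158.4,   8.3]))]
top peg [(0.51, array([472.1, 157.4,  11.8])), (0.17, array([ 499.2, -526.7,   10.5]))]
[[615.623   0.    315.832]
 [  0.    615.623 245.731]
 [  0.      0.      1.   ]] [[ 0.011 -1.     0.011]
 [-0.992 -0.013 -0.129]
 [ 0.129 -0.01  -0.992]] [-212.716  560.13  1392.503]
side cell [(0.64, array([ 512. , -349. ,   14.7]))]
side press [(0.92, array([532.5, -84.2,   8.7]))]
[[452.886   0.    322.678]
 [  0.    452.886 236.804]
 [  0.      0.      1.   ]] [[-0.98  -0.2   -0.019]
 [-0.117  0.642 -0.758]
 [ 0.164 -0.741 -0.652]] [527.298 216.264 803.2  ]
```

View pics/top0.png

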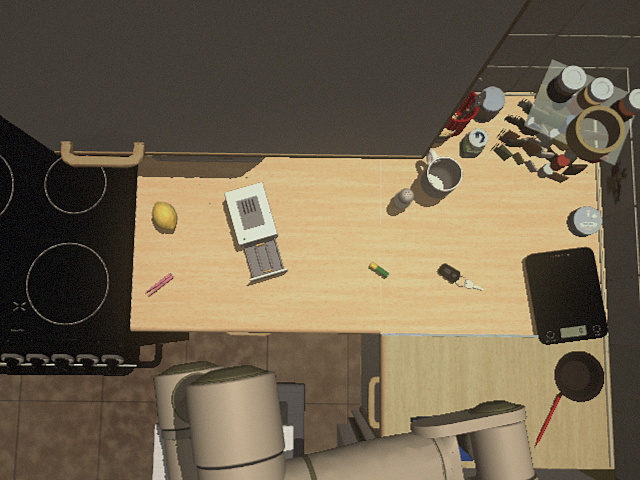

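View pics/side0.png

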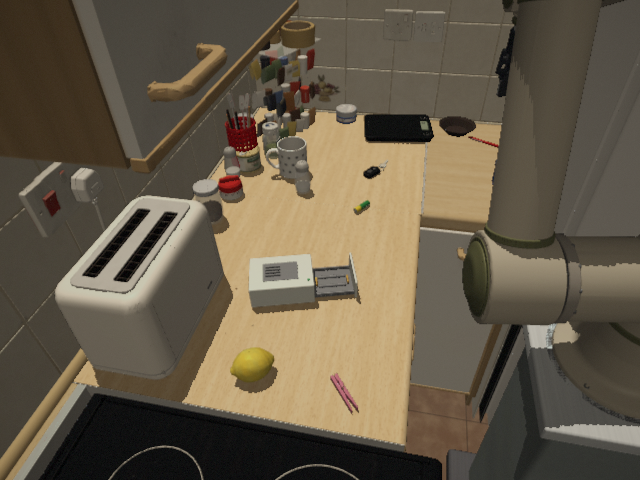

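Top: battery at about (379,270), yellow end upper-left. The charger is at (251,212), with its tray at (265,260) and front plate from (248,283) to (287,271). The peg is at (160,285). I'll zoom in and segment.

```bash
cat > h.py <<'E'
import cv2, numpy as np
from rig import arm, optics
np.set_printoptions(precision=2,suppress=True)
def ray(c,uv,z,m=None):
    m=m or optics.camera_model(c);K=np.array(m['camera_matrix']);R=np.array(m['R']);t=np.array(m['t'])
    C=-R.T@t; d=R.T@np.linalg.solve(K,[uv[0],uv[1],1.]); return C+d*(z-C[2])/d[2]
def proj(c,X,m=None):
    m=m or optics.camera_model(c);p=np.array(m['camera_matrix'])@(np.array(m['R'])@np.array(X)+np.array(m['t']));return p[:2]/p[2]
E
python3 - <<'E'
from h import *
for c,(u,v,w,h),s in [('top',(215,170,200,130),4),('side',(240,190,140,125),5)]:
    im=cv2.imread(f'pics/{c}0.png'); hsv=cv2.cvtColor(im,cv2.COLOR_BGR2HSV)
    cr=cv2.resize(im[v:v+h,u:u+w],None,fx=s,fy=s,interpolation=cv2.INTER_CUBIC); cv2.imwrite(f'pics/{c}_crop.png',cr[:600,:800])
    uv0=(379,270) if c=='top' else (362,207)
    x0,y0=uv0[0]-16,uv0[1]-16
    sub=hsv[y0:y0+32,x0:x0+32]
    g=(sub[...,0]>40)&(sub[...,0]<95)&(sub[...,1]>90)
    y=(sub[...,0]>18)&(sub[...,0]<=40)&(sub[...,1]>150)
    for n,mm in (('g',g),('y',y),('all',g|y)):
        p=np.argwhere(mm)[:,::-1]+[x0,y0]; print(c,n,len(p),p.mean(0),ray(c,p.mean(0),9))
        if n=='all':
            q=np.array([ray(c,a,8)[:2] for a in p]); w,V=np.linalg.eigh(np.cov(q.T)); print('axis',V[:,1],np.degrees(np.arctan2(V[1,1],V[0,1])),np.ptp((q-q.mean(0))@V,axis=0))
E
```

```text
top g 59 [381.8 271.2] [ 507.69 -362.64    9.  ]
top y 27 [373.07 265.44] [ 521.08 -342.04    9.  ]
top all 86 [379.06 269.4 ] [ 511.89 -356.18    9.  ]
axis [0.55 0.84] 56.75980679181382 [10.62 46.97]
side g 42 [364.4  203.83] [ 504.58 -365.41    9.  ]
side y 29 [358.31 208.21] [ 517.19 -344.47    9.  ]
side all 71 [361.92 205.62] [ 509.77 -356.8     9.  ]
axis [0.49 0.87] 60.986061100384546 [17.08 51.3 ]
```

View pics/top_crop.png

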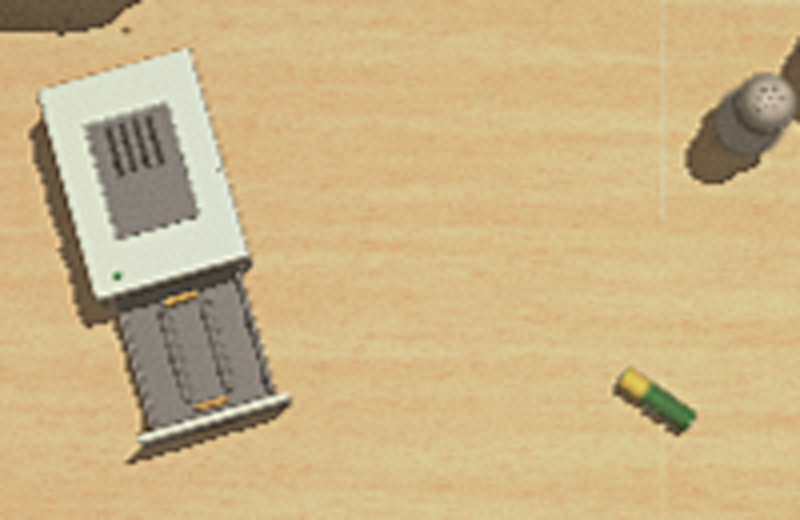

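View pics/side_crop.png

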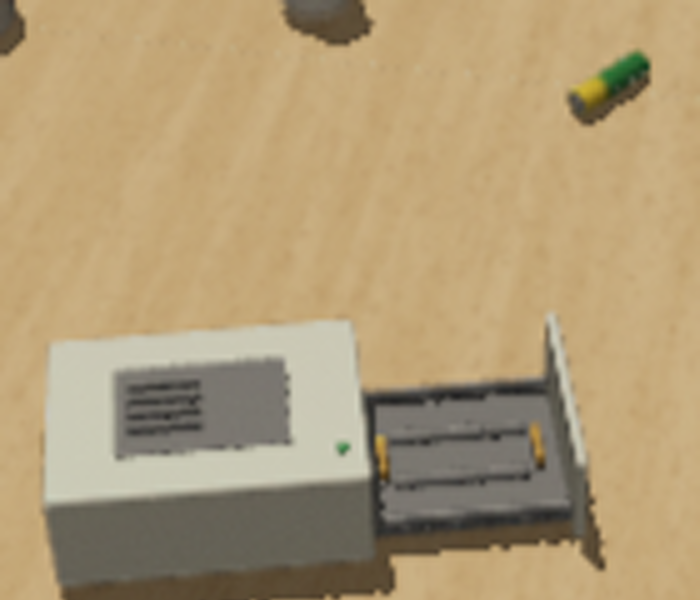

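Run:
```python
from h import *
f=lambda u,v,z:ray('top',(215+u/4,170+v/4),z)
s=lambda u,v,z:ray('side',(240+u/5,190+v/5),z)
c=[f(*p,52) for p in [(40,92),(190,50),(248,262),(102,300)]]
print(np.array(c)); ang=lambda a,b:np.degrees(np.arctan2(b[1]-a[1],b[0]-a[0]))
print('yaw long',ang(c[3],c[0]),ang(c[2],c[1]),'wide',ang(c[1],c[0])-90,ang(c[2],c[3])-90, 'centre',np.mean(c,0),[np.linalg.norm(c[i]-c[i-1]) for i in range(4)])
p=[f(140,437,48),f(289,398,48)];print('plate',p,ang(p[1],p[0])-90,np.mean(p,0))
k=[f(180,298,17),f(211,403,17)];print('contacts',k,ang(k[1],k[0]),np.mean(k,0))
k=[s(383,455,17),s(537,445,15)];print('side contacts',k,ang(k[1],k[0]),np.mean(k,0))
c=[s(*p,52) for p in [(45,505),(50,342),(350,322),(375,475)]];print('side',np.array(c),np.mean(c,0),ang(c[3],c[0]),ang(c[2],c[1]))
```

```text
[[ 681.47    6.3    52.  ]
 [ 707.58  -80.09   52.  ]
 [ 583.35 -116.22   52.  ]
 [ 560.24  -32.9    52.  ]]
yaw long 17.918740534558417 16.21862119027055 wide 16.813833057230738 15.505496955992442 centre [633.16 -55.73  52.  ] [np.float64(127.41555450045604), np.float64(90.24671478378738), np.float64(129.37315744852626), np.float64(86.46833634258691)]
plate [array([482.07, -56.27,  48.  ]), array([ 505.47, -141.01,   48.  ])] 15.43931526087512 [493.77 -98.64  48.  ]
contacts [array([566.55, -74.75,  17.  ]), array([504.78, -94.29,  17.  ])] 17.56199356150586 [535.66 -84.52  17.  ]
side contacts [array([565.46, -71.65,  17.  ]), array([504.01, -90.84,  15.  ])] 17.343117135726477 [534.73 -81.24  16.  ]
side [[ 680.07   10.69   52.  ]
 [ 707.44  -77.11   52.  ]
 [ 587.2  -111.58   52.  ]
 [ 558.28  -28.01   52.  ]] [633.25 -51.5   52.  ] 17.629680601563454 15.992704701851117
```

Battery is at about (511,-356), axis yaw about 58°. Bay is at about (535,-83), yaw about 16.7°. I'll move above the battery for a wrist look.

```bash
python3 -m crank '60 35 14 -12 0 0 0.9;60 70 29 -25 0 0 1.8;60 105 44 -38 0 0 2.7;60 140 58 -50 0 0 3.5;60 175 73 -62 0 0 4.3;60 210 87 -75 0 0 5.1;60 245 102 -88 0 0 5.8;60 280 116 -100 0 0 6.1;60 316 131 -104 0 0 6.1;60 316 131 -104 0 0 6.1;60 316 131 -104 0 0 6.1'
python3 - <<'E'
from h import *
o=arm.get_obs();print(o['time'],o['ee_pos'],o['eef_rot'],o['gripper_width'],o['wrist_force'])
m=optics.camera_model('wrist');im=optics.camera('wrist');cv2.imwrite('pics/w1.png',im[:,:,::-1])
np.save('w1.npy',m,allow_pickle=True);print(m)
print(proj('wrist',[511,-356.5,8],m))
E
```

```text
time: 1.37
ee_pos: [511.9, -355.5, 299.9]
eef_rot: [[0.522, 0.853, -0.001], [0.853, -0.522, 0.001], [0.0, -0.001, -1.0]]
wrist_force: [-0.6, -0.2, 0.2]
gripper_width: 60.4
1.3667 [ 511.86 -355.51  299.93] [[ 0.52  0.85 -0.  ]
 [ 0.85 -0.52  0.  ]
 [ 0.   -0.   -1.  ]] 60.395784761582554 [-0.56 -0.18  0.18]
{'camera_matrix': array([[377.99,   0.  , 320.7 ],
       [  0.  , 377.99, 239.79],
       [  0.  ,   0.  ,   1.  ]]), 'R': array([[ 0.85, -0.52, -0.  ],
       [-0.5 , -0.81,  0.32],
       [-0.17, -0.27, -0.95]]), 't': array([-621.08,  -42.15,  269.87])}
[321.92 233.79]
```

View pics/w1.png

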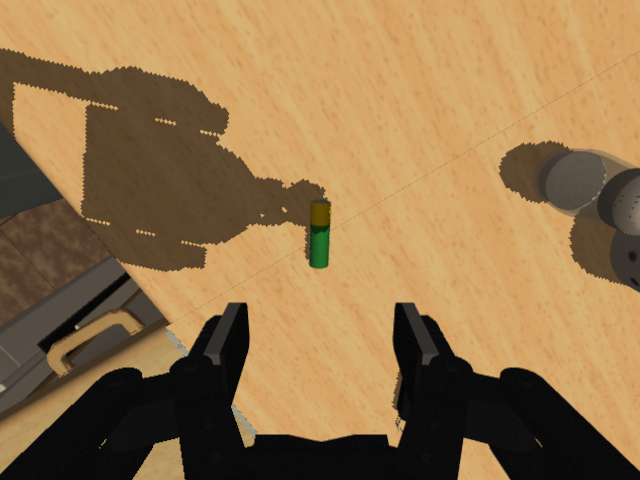

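The wrist picture shows the battery from (321,200) to (319,268), in line with the jaws.

Run:
```python
from h import *
m=np.load('w1.npy',allow_pickle=True).item()
im=cv2.imread('pics/w1.png');hsv=cv2.cvtColor(im,cv2.COLOR_BGR2HSV)[190:280,300:340]
g=(hsv[...,0]>22)&(hsv[...,0]<95)&(hsv[...,1]>170)
p=np.argwhere(g)[:,::-1]+[300,190];print(len(p),p.min(0),p.max(0))
r=cv2.minAreaRect(p.astype(np.float32));print(r)
q=np.array([ray('wrist',a,9,m)[:2] for a in p]);r=cv2.minAreaRect(q.astype(np.float32));print(r,q.mean(0))
w,V=np.linalg.eigh(np.cov(q.T));print(np.degrees(np.arctan2(V[1,1],V[0,1])))
R=arm.get_obs()['eef_rot'];print('tool y yaw',np.degrees(np.arctan2(R[1][1],R[0][1])))
```

```text
1034 [310 202] [330 267]
((318.94744873046875, 234.79714965820312), (19.26227569580078, 64.74012756347656), 3.122130870819092)
((508.6287841796875, -356.35015869140625), (49.12090301513672, 13.745279312133789), 55.907535552978516) [ 509.47 -355.82]
56.58482181226648
tool y yaw -31.57990679501377
```

```bash
python3 -m crank '45 -1 -0.5 -30 0 0 -0.2;45 -2.4 -1 -60 0 0 -0.33;45 -2.4 -1 -85 0 0 -0.33;45 -2.4 -1 -105 0 0 -0.33;45 -2.4 -1 -118 0 0 -0.33;45 -2.4 -1 -118 0 0 -0.33;45 -2.4 -1 -118 0 0 -0.33'
python3 - <<'E'
from h import *
m=optics.camera_model('wrist');im=optics.camera('wrist');cv2.imwrite('pics/w2.png',im[:,:,::-1])
E
```

```text
time: 2.0
ee_pos: [507.8, -358.3, 183.4]
eef_rot: [[0.555, 0.832, 0.0], [0.832, -0.555, -0.0], [-0.0, 0.0, -1.0]]
wrist_force: [-0.6, 0.2, 0.7]
gripper_width: 45.1
```

View pics/w2.png

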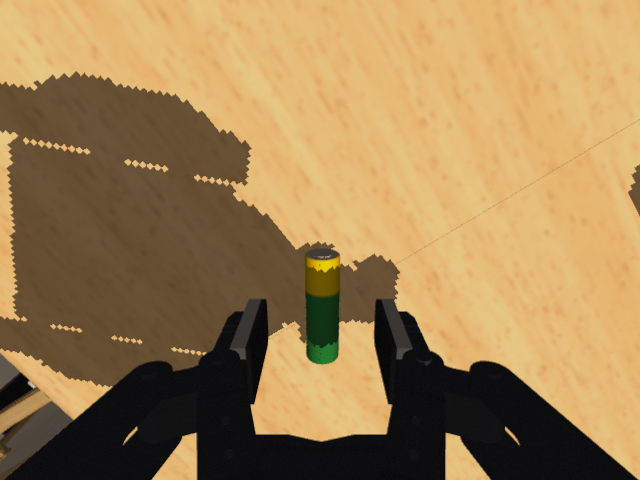

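Battery runs from (322,252) to (322,362), centred between the fingers. I'll check its centre against the TCP axis.

Run:
```python
from h import *
o=arm.get_obs();p=np.array(o['ee_pos']);R=np.array(o['eef_rot']);m=optics.camera_model('wrist')
print(p,o['time'])
a=ray('wrist',(322,252),8,m);b=ray('wrist',(322,361),8,m)
top=ray('wrist',(322,258),15,m)
print(a,b,(a+b)/2,np.linalg.norm(a-b),'angle',np.degrees(np.arctan2(a[1]-b[1],a[0]-b[0])), np.degrees(np.arctan2(R[1,0],R[0,0])))
d=(a+b)/2-p; print('tool offset x,y',R.T@d)
for z in(8,12):print(proj('wrist',[p[0],p[1],z],m))
```

```text
[ 508.14 -358.3   184.17] 2.05
[ 523.51 -335.37    8.  ] [ 494.34 -379.23    8.  ] [ 508.93 -357.3     8.  ] 52.67623983687264 angle 56.378733236196204 56.338189660744035
tool offset x,y [  1.35  -0.27 176.17]
[321.77 311.92]
[321.81 316.66]
```

```bash
python3 -m crank '45 0.5 1 -4 0 0 0;45 0.5 1 -7 0 0 0;45 0.5 1 -7 0 0 0;10 0.5 1 -7 0 0 0;10 0.5 1 -7 0 0 0;10 0.5 1 -7 0 0 0;10 0.5 1 -7 0 0 0;10 0.5 1 -7 0 0 0;10 0.5 1 -7 0 0 0;10 0.5 1 -7 0 0 0'
python3 - <<'E'
from h import *
o=arm.get_obs();print(o['ee_pos'],o['gripper_width'],o['wrist_force'])
m=optics.camera_model('wrist');im=optics.camera('wrist');cv2.imwrite('pics/w3.png',im[:,:,::-1])
E
```

```text
time: 2.88
ee_pos: [508.8, -356.7, 176.1]
eef_rot: [[0.554, 0.833, 0.001], [0.833, -0.554, -0.001], [-0.0, 0.001, -1.0]]
wrist_force: [0.1, 0.3, 6.3]
gripper_width: 14.2
[ 508.83 -356.69  176.12] 14.174040117097102 [0.1  0.32 6.34]
```

View pics/w3.png

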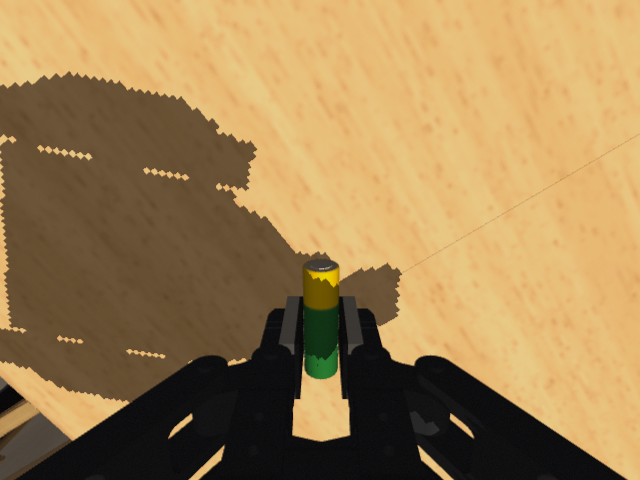

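Run:
```python
from h import *
im=optics.camera('side')[:,:,::-1]; u,v=proj('side',[509,-357,15]).astype(int);print(u,v)
cv2.imwrite('pics/s3.png',cv2.resize(im[v-50:v+30,u-50:u+50],None,fx=7,fy=7,interpolation=cv2.INTER_CUBIC))
```

```text
362 203
```

View pics/s3.png

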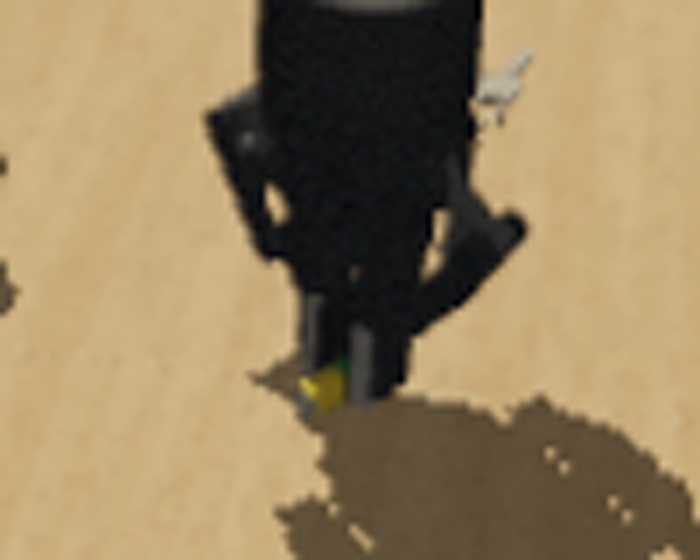

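Fingers straddle the battery near the worktop at about (335,390) in the crop. I'll lift a little and test the hold.

```bash
python3 -m crank '10 0 0 4;' ; python3 -m crank '10 0 0 8 0 0 0;10 0 0 20 0 0 0;10 0 0 35 0 0 0;10 0 0 35 0 0 0'
python3 - <<'E'
from h import *
o=arm.get_obs();print(o['ee_pos'],o['gripper_width'],o['wrist_force'])
m=optics.camera_model('wrist');im=optics.camera('wrist');cv2.imwrite('pics/w4.png',im[:,:,::-1])
im=optics.camera('side')[:,:,::-1]; u,v=proj('side',[509,-357,50]).astype(int);print(u,v)
cv2.imwrite('pics/s4.png',cv2.resize(im[v-40:v+40,u-50:u+50],None,fx=7,fy=7,interpolation=cv2.INTER_CUBIC))
E
```

```text
time: 3.32
ee_pos: [509.2, -357.1, 214.1]
eef_rot: [[0.554, 0.833, 0.003], [0.833, -0.554, -0.004], [-0.001, 0.005, -1.0]]
wrist_force: [0.3, -0.9, 0.7]
gripper_width: 14.1
[ 509.23 -357.05  214.11] 14.095689305526449 [ 0.3  -0.92  0.72]
362 192schema error: expected 7 numbers
```

View pics/w4.png

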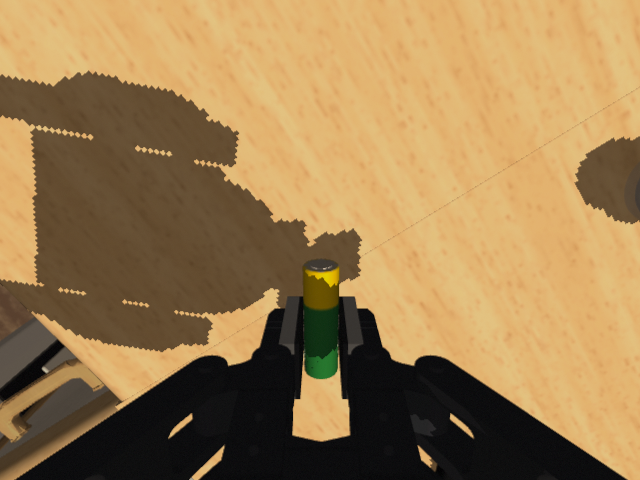

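View pics/s4.png

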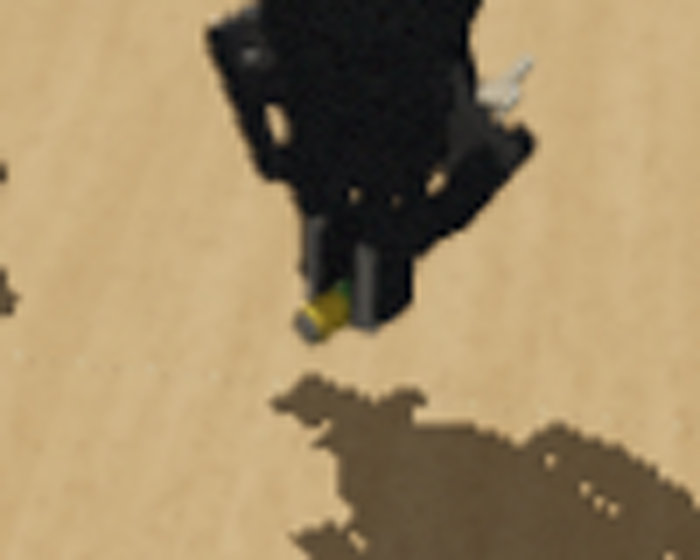

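Battery held level, with its middle near the grasp axis. I'll carry it towards the tray and stop short in front of the bay so the wrist camera sees the bay.

```bash
python3 -m crank '10 0 15 25 0 0 -0.5;10 -2 40 50 0 0 -1.3;10 -4 70 66 0 0 -2.2;10 -6 100 66 0 0 -3.1;10 -7 130 66 0 0 -4;10 -8 160 66 0 0 -4.9;10 -9 190 66 0 0 -5.8;10 -10 220 66 0 0 -6.4;10 -11 245 66 0 0 -6.6;10 -12.5 262.5 66 0 0 -6.6;10 -12.5 262.5 66 0 0 -6.6;10 -12.5 262.5 66 0 0 -6.6'
python3 - <<'E'
from h import *
o=arm.get_obs();print(o['ee_pos'],o['gripper_width'],o['wrist_force'])
R=np.array(o['eef_rot']);print(np.degrees(np.arctan2(R[1,0],R[0,0])))
m=optics.camera_model('wrist');np.save('w5.npy',m);im=optics.camera('wrist');cv2.imwrite('pics/w5.png',im[:,:,::-1])
E
```

```text
time: 4.42
ee_pos: [496.2, -93.7, 276.3]
eef_rot: [[0.957, 0.29, -0.001], [0.29, -0.957, 0.0], [-0.001, -0.0, -1.0]]
wrist_force: [-0.1, -0.9, -0.0]
gripper_width: 14.7
[496.16 -93.69 276.26] 14.722899055204348 [-0.07 -0.92 -0.01]
16.86955031599094
```

View pics/w5.png

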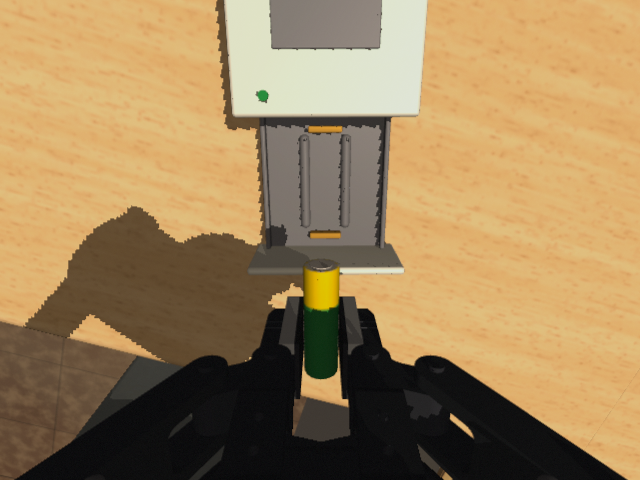

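Clear view: contacts at (324,129) and (324,235), ribs at u of about 305 and 346, with the tray vertical in the picture. Yaw matches, and the battery is at u of about 321.

Run:
```python
from h import *
m=np.load('w5.npy',allow_pickle=True).item()
im=cv2.imread('pics/w5.png');cv2.imwrite('pics/w5c.png',cv2.resize(im[105:285,230:420],None,fx=3.3,fy=3.3,interpolation=cv2.INTER_CUBIC))
p=np.array([496.16,-93.69,276.26]);a=np.radians(16.87);ex=np.array([np.cos(a),np.sin(a),0]);ey=np.array([-np.sin(a),np.cos(a),0])
def rel(uv,z):
    X=ray('wrist',uv,z,m);d=X-p;return X[:2],np.array([d@ex,d@ey])
for n,uv,z in [('far contact',(324.5,129),17),('near contact',(324.5,235),17),('ribL far',(305,137),14.5),('ribL near',(305.5,225),14.5),('ribR far',(345.5,137),14.5),('ribR near',(346,225),14.5),('plate top L',(249,271),48),('plate top R',(403,271),48),('box L',(233,115),52),('box R',(419,115),52),('batt far',(321,263),107.7),('batt near',(320.5,377),107.7)]:
    print(n,*rel(uv,z))
```

```text
far contact [565.65 -74.37] [72.11 -1.67]
near contact [503.99 -93.25] [ 7.62 -1.85]
ribL far [557.91 -64.75] [67.49  9.78]
ribL near [506.11 -80.01] [13.49 10.2 ]
ribR far [564.82 -87.59] [ 67.48 -14.08]
ribR near [ 513.56 -104.62] [ 13.48 -15.51]
plate top L [480.65 -55.45] [-3.74 41.1 ]
plate top R [ 505.88 -138.78] [ -3.78 -45.97]
box L [560.26 -29.29] [80.03 43.03]
box R [ 586.38 -115.56] [ 79.99 -47.11]
batt far [520.31 -85.91] [25.37  0.44]
batt near [ 468.97 -101.24] [-28.22   0.67]
```

View pics/w5c.png

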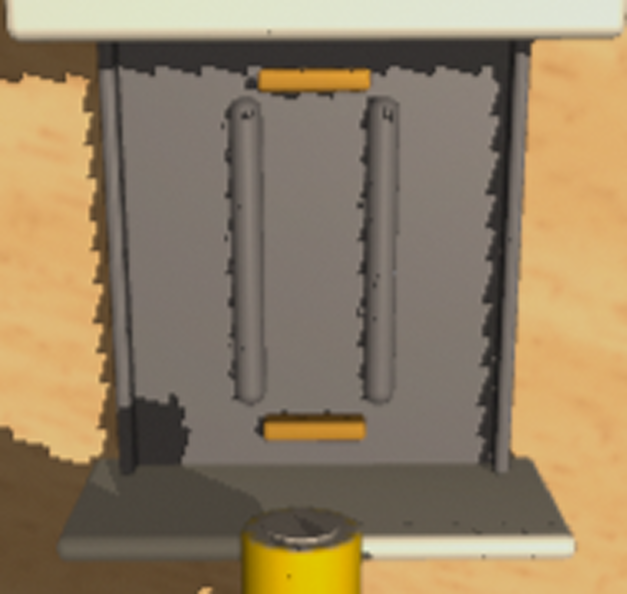

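```bash
python3 -m crank '10 20 4.5 0 0 0 0;10 40.5 9.3 0 0 0 0;10 40.5 9.3 -25 0 0 0;10 40.5 9.3 -50 0 0 0;10 40.5 9.3 -68 0 0 0;10 40.5 9.3 -76 0 0 0;10 40.5 9.3 -76 0 0 0;10 40.5 9.3 -76 0 0 0'
python3 - <<'E'
from h import *
o=arm.get_obs();print(o['ee_pos'],o['gripper_width'],o['wrist_force'])
R=np.array(o['eef_rot']);print(np.degrees(np.arctan2(R[1,0],R[0,0])))
m=optics.camera_model('wrist');np.save('w6.npy',m);im=optics.camera('wrist');cv2.imwrite('pics/w6.png',im[:,:,::-1])
im=optics.camera('side')[:,:,::-1]
cv2.imwrite('pics/s6.png',cv2.resize(im[220:310,260:380],None,fx=6,fy=6,interpolation=cv2.INTER_CUBIC))
E
```

```text
time: 5.13
ee_pos: [536.9, -85.5, 201.1]
eef_rot: [[0.958, 0.288, 0.0], [0.288, -0.958, -0.0], [0.0, 0.0, -1.0]]
wrist_force: [0.0, 0.1, 0.8]
gripper_width: 14.5
[536.95 -85.55 201.09] 14.486082751168231 [0.01 0.15 0.77]
16.73177386750426
```

View pics/w6.png

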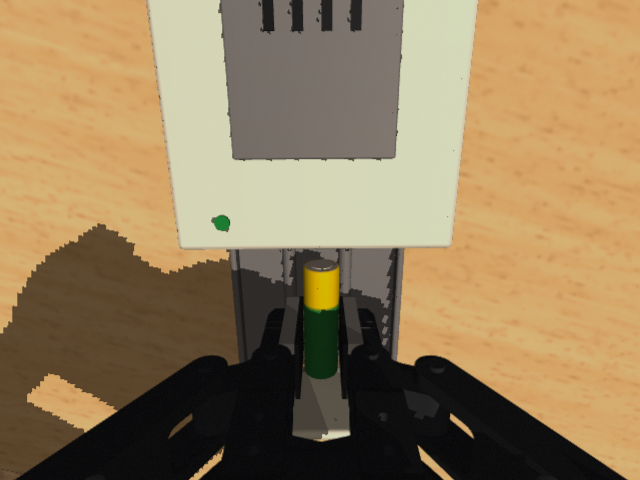

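View pics/s6.png

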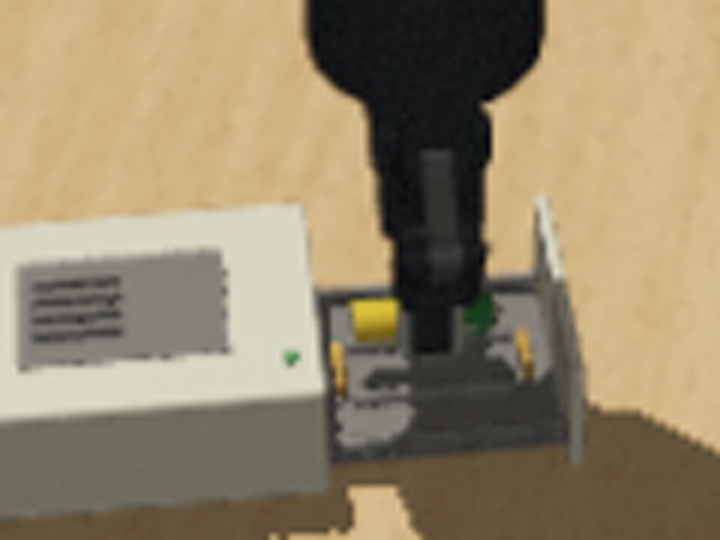

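Battery is above the bay, with ribs at (290,265) and (346,265) and the box edge from (181,247) to (452,247). It sits slightly right of centre, so I'll quantify that.

Run:
```python
from h import *
m=np.load('w6.npy',allow_pickle=True).item()
im=cv2.imread('pics/w6.png');cv2.imwrite('pics/w6c.png',cv2.resize(im[235:390,220:415],None,fx=4,fy=4,interpolation=cv2.INTER_CUBIC))
p=np.array([536.95,-85.55,201.09]);a=np.radians(16.73);ex=np.array([np.cos(a),np.sin(a),0]);ey=np.array([-np.sin(a),np.cos(a),0])
def rel(uv,z):
    X=ray('wrist',uv,z,m);d=X-p;return np.array([d@ex,d@ey])
for n,uv,z in [('box L',(181,247),52),('box R',(452,247),52),('batt far',(321,263),32.5),('batt near',(320.5,377),32.5)]:
    print(n,rel(uv,z))
b=np.array([535,-83,10])
```

```text
box L [39.15 46.66]
box R [ 39.09 -43.  ]
batt far [25.52  0.32]
batt near [-28.04   0.55]
```

View pics/w6c.png

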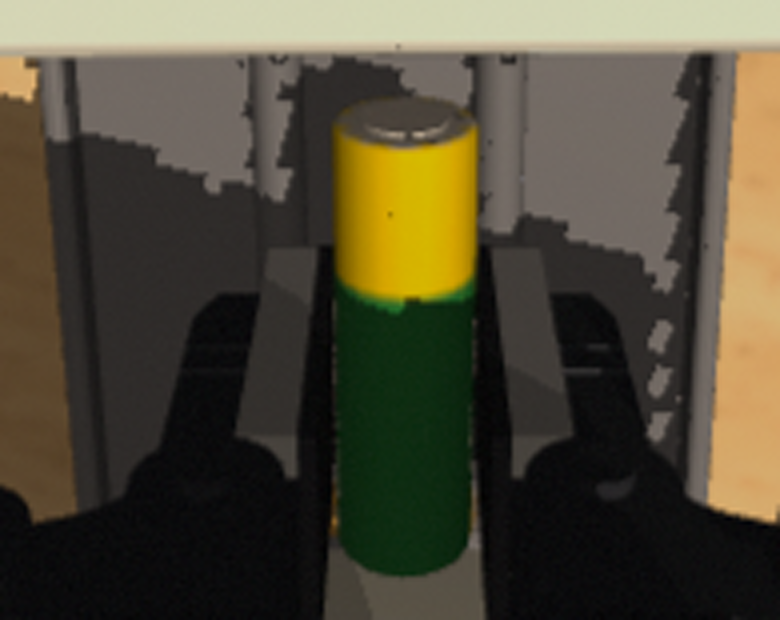

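```bash
python3 -m crank '10 0.6 1.5 0 0 0 0;10 0.6 1.5 -6 0 0 0;10 0.6 1.5 -10 0 0 0;10 0.6 1.5 -12 0 0 0;10 0.6 1.5 -12 0 0 0;10 0.6 1.5 -12 0 0 0'
python3 - <<'E'
from h import *
o=arm.get_obs();print(o['ee_pos'],o['gripper_width'],o['wrist_force'])
im=optics.camera('side')[:,:,::-1]
cv2.imwrite('pics/s7.png',cv2.resize(im[220:310,260:380],None,fx=6,fy=6,interpolation=cv2.INTER_CUBIC))
E
```

```text
time: 5.73
ee_pos: [537.3, -83.3, 188.6]
eef_rot: [[0.957, 0.289, -0.0], [0.289, -0.957, 0.0], [-0.0, -0.0, -1.0]]
wrist_force: [-0.3, -0.2, -0.1]
gripper_width: 14.5
[537.33 -83.29 188.56] 14.495139490327162 [-0.26 -0.2  -0.15]
```

View pics/s7.png

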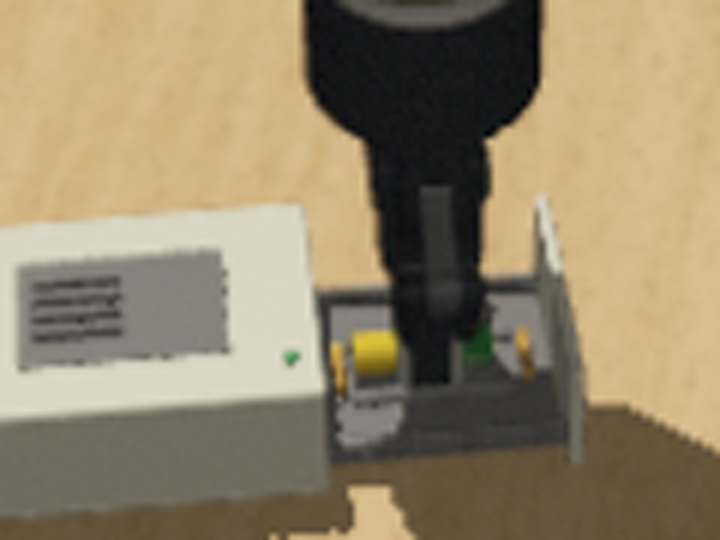

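No contact yet, and the battery is between the contacts, just above the floor. I'll go 1 mm lower and release.

```bash
python3 -m crank '10 0 0 -1 0 0 0;10 0 0 -1 0 0 0;20 0 0 -1 0 0 0;26 0 0 -1 0 0 0;30 0 0 -1 0 0 0;30 0 0 -1 0 0 0;30 0 0 -1 0 0 0;30 0 0 10 0 0 0;30 0 0 30 0 0 0;30 0 0 60 0 0 0;30 0 0 85 0 0 0;30 0 0 85 0 0 0'
python3 - <<'E'
from h import *
o=arm.get_obs();print(o['ee_pos'],o['gripper_width'],o['wrist_force'])
m=optics.camera_model('wrist');np.save('w8.npy',m);im=optics.camera('wrist');cv2.imwrite('pics/w8.png',im[:,:,::-1])
im=optics.camera('side')[:,:,::-1]
cv2.imwrite('pics/s8.png',cv2.resize(im[220:310,260:380],None,fx=6,fy=6,interpolation=cv2.INTER_CUBIC))
E
```

```text
time: 6.78
ee_pos: [538.2, -83.5, 279.2]
eef_rot: [[0.957, 0.289, 0.008], [0.289, -0.957, -0.003], [0.007, 0.005, -1.0]]
wrist_force: [1.1, 0.1, 1.2]
gripper_width: 29.9
[538.15 -83.5  279.23] 29.87139348198235 [1.13 0.12 1.17]
```

View pics/s8.png

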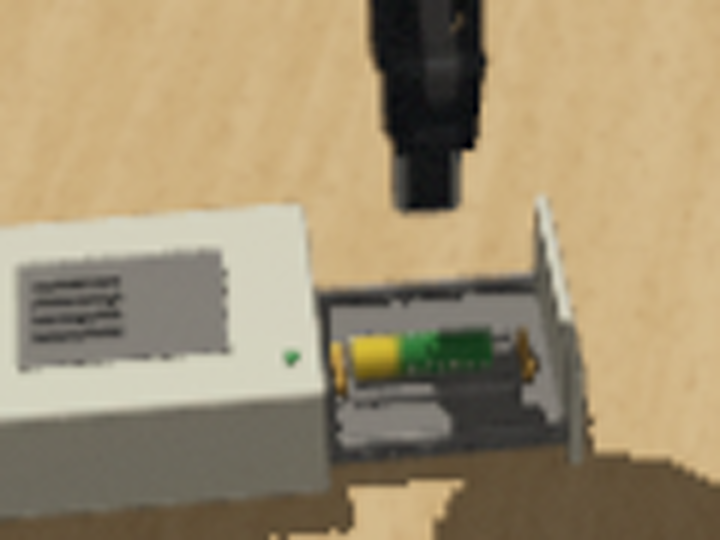

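View pics/w8.png

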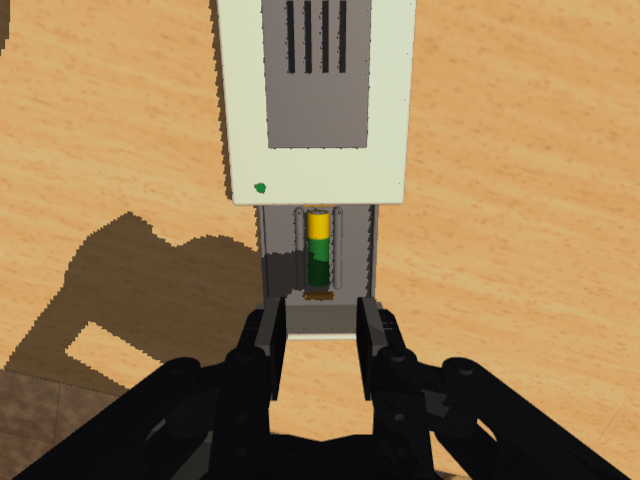

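Battery lies between the ribs and contacts at (318,248). Next I'll close the fingers, go in front of the plate and come down to pressing height.

```bash
python3 -m crank '20 -25 -8 0 0 0 0;10 -53 -16 0 0 0 0;0 -79 -24 0 0 0 0;0 -79 -24 -25 0 0 0;0 -79 -24 -50 0 0 0;0 -79 -24 -75 0 0 0;0 -79 -24 -90 0 0 0;0 -79 -24 -90 0 0 0;0 -79 -24 -90 0 0 0'
python3 - <<'E'
from h import *
o=arm.get_obs();print(o['ee_pos'],o['gripper_width'],o['wrist_force'],o['joints'])
im=optics.camera('side')[:,:,::-1]
cv2.imwrite('pics/s9.png',cv2.resize(im[220:310,260:380],None,fx=6,fy=6,interpolation=cv2.INTER_CUBIC))
im=optics.camera('top')[:,:,::-1]
cv2.imwrite('pics/t9.png',cv2.resize(im[170:300,215:335],None,fx=4.5,fy=4.5,interpolation=cv2.INTER_CUBIC))
im=optics.camera('wrist')[:,:,::-1];cv2.imwrite('pics/w9.png',im)
E
```

```text
time: 7.63
ee_pos: [458.1, -107.2, 183.1]
eef_rot: [[0.957, 0.289, -0.002], [0.289, -0.957, 0.001], [-0.002, -0.002, -1.0]]
wrist_force: [-0.4, 0.4, 1.3]
gripper_width: 0.1
[ 458.08 -107.17  183.08] 0.13129251198188113 [-0.41  0.41  1.26] [-0.48  0.51  1.88  0.    0.75  0.8 ]
```

View pics/s9.png

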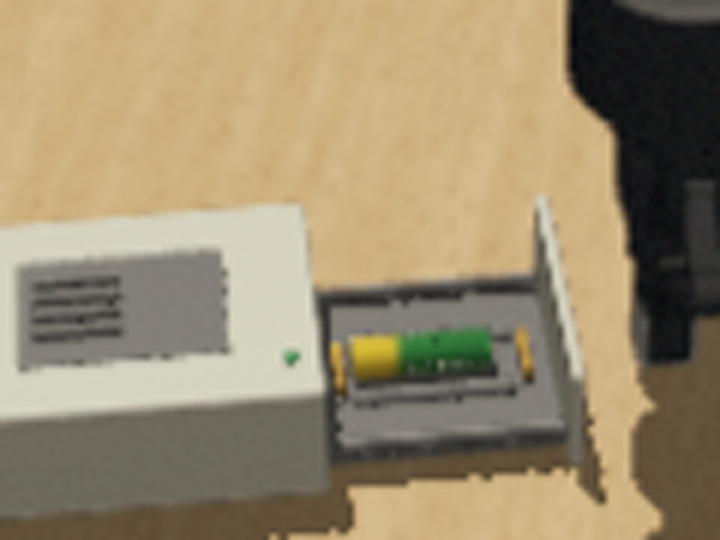

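View pics/w9.png

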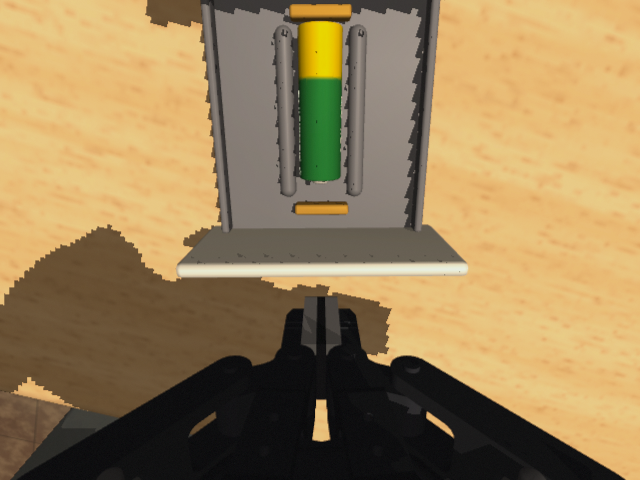

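Battery seated with fingers centred on the plate (plate edge v of about 270, u from 178 to 467). I'll raise 6 mm and approach the plate.

```bash
python3 -m crank '0 0 0 6 0 0 0;0 4.8 1.4 6 0 0 0;0 9.6 2.9 6 0 0 0;0 14.4 4.3 6 0 0 0;0 17.2 5.2 6 0 0 0;0 17.2 5.2 6 0 0 0'; python3 -m crank '0 1.9 0.6 0 0 0 0;0 3.8 1.2 0 0 0 0;0 3.8 1.2 0 0 0 0';python3 -m crank '0 1.9 0.6 0 0 0 0;0 3.8 1.2 0 0 0 0;0 3.8 1.2 0 0 0 0'
```

```text
time: 8.28
ee_pos: [476.1, -101.9, 189.7]
eef_rot: [[0.957, 0.289, 0.0], [0.289, -0.957, -0.0], [0.0, 0.0, -1.0]]
wrist_force: [-0.3, 0.2, 0.1]
gripper_width: -0.4
time: 8.53
ee_pos: [479.5, -100.8, 189.6]
eef_rot: [[0.957, 0.289, 0.0], [0.289, -0.957, 0.0], [0.0, 0.0, -1.0]]
wrist_force: [-0.8, -0.3, -0.1]
gripper_width: -0.2
time: 8.78
ee_pos: [483.2, -99.6, 189.6]
eef_rot: [[0.957, 0.289, -0.0], [0.289, -0.957, 0.0], [-0.0, -0.0, -1.0]]
wrist_force: [-1.6, -0.4, -1.0]
gripper_width: 0.0
```

```bash
python3 -m crank '0 2.4 0.72 0 0 0 0;0 4.8 1.44 0 0 0 0;0 7.2 2.2 0 0 0 0;0 9.6 2.9 0 0 0 0;0 9.6 2.9 0 0 0 0'; python3 -m crank '0 2.4 0.72 0 0 0 0;0 4.8 1.44 0 0 0 0;0 7.2 2.2 0 0 0 0;0 9.6 2.9 0 0 0 0;0 9.6 2.9 0 0 0 0'; python3 -m crank '0 2.4 0.72 0 0 0 0;0 4.8 1.44 0 0 0 0;0 7.2 2.2 0 0 0 0;0 9.6 2.9 0 0 0 0;0 9.6 2.9 0 0 0 0'
python3 - <<'E'
from h import *
im=optics.camera('wrist')[:,:,::-1];cv2.imwrite('pics/w10.png',im)
im=optics.camera('side')[:,:,::-1]
cv2.imwrite('pics/s10.png',cv2.resize(im[220:310,260:380],None,fx=6,fy=6,interpolation=cv2.INTER_CUBIC))
E
```

```text
time: 9.2
ee_pos: [493.1, -96.6, 189.6]
eef_rot: [[0.957, 0.289, 0.0], [0.289, -0.957, 0.0], [0.0, -0.0, -1.0]]
wrist_force: [-1.0, 0.7, -0.5]
gripper_width: -0.1
time: 9.62
ee_pos: [502.6, -93.7, 189.6]
eef_rot: [[0.957, 0.289, 0.0], [0.289, -0.957, 0.0], [0.0, -0.0, -1.0]]
wrist_force: [-2.4, -0.2, -0.4]
gripper_width: 0.3
time: 10.03
ee_pos: [512.2, -90.8, 189.6]
eef_rot: [[0.957, 0.289, 0.0], [0.289, -0.957, 0.0], [0.0, -0.0, -1.0]]
wrist_force: [-2.8, 0.9, -0.2]
gripper_width: -0.1
```

View pics/w10.png

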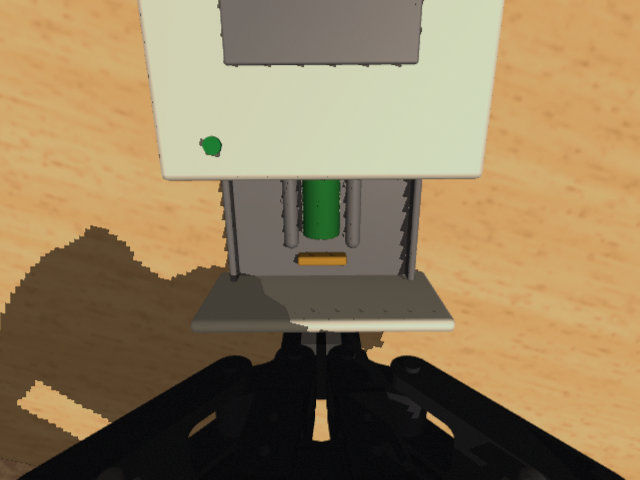

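View pics/s10.png

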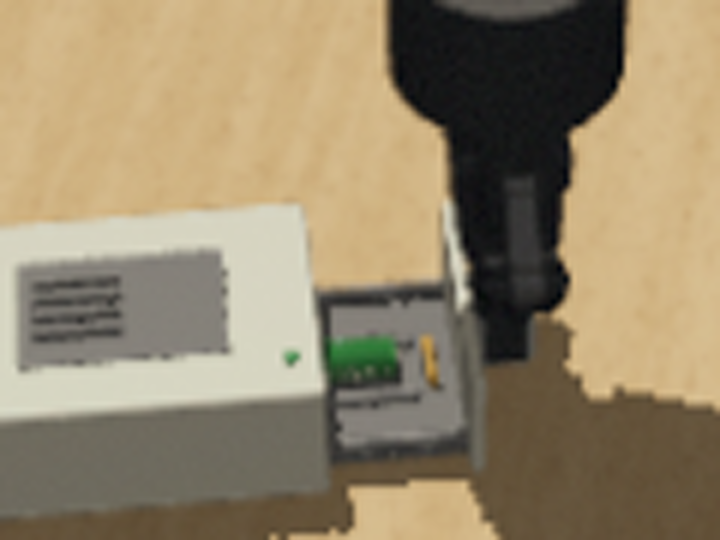

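Tray is in about 31 mm with the battery still in its bay. I'll continue, with finer steps from about 43 mm.

```bash
python3 -m crank '0 1.9 0.6 0 0 0 0;0 3.8 1.2 0 0 0 0;0 5.7 1.7 0 0 0 0;0 7.6 2.3 0 0 0 0;0 9.5 2.9 0 0 0 0;0 11.4 3.5 0 0 0 0;0 11.4 3.5 0 0 0 0'; python3 -m crank '0 1 0.3 0 0 0 0;0 1.9 0.6 0 0 0 0;0 2.9 0.9 0 0 0 0;0 2.9 0.9 0 0 0 0';python3 -m crank '0 1 0.3 0 0 0 0;0 1.9 0.6 0 0 0 0;0 1.9 0.6 0 0 0 0'
```

```text
time: 10.72
ee_pos: [523.6, -87.4, 189.7]
eef_rot: [[0.957, 0.289, 0.0], [0.289, -0.957, 0.0], [0.0, 0.0, -1.0]]
wrist_force: [-3.1, 0.9, -0.2]
gripper_width: -0.2
time: 11.05
ee_pos: [526.3, -86.5, 189.7]
eef_rot: [[0.957, 0.289, 0.0], [0.289, -0.957, 0.0], [0.0, -0.0, -1.0]]
wrist_force: [-3.1, 1.1, 1.4]
gripper_width: 0.3
time: 11.3
ee_pos: [528.3, -86.0, 189.7]
eef_rot: [[0.957, 0.289, 0.0], [0.289, -0.957, 0.0], [0.0, 0.0, -1.0]]
wrist_force: [-3.7, 1.5, 0.7]
gripper_width: -0.2
```

```bash
for i in 1; do :; done; python3 -m crank '0 1 0.3 0 0 0 0;0 1 0.3 0 0 0 0' | grep -E 'pos|force'; python3 -m crank '0 1 0.3 0 0 0 0;0 1 0.3 0 0 0 0' | grep -E 'pos|force'; python3 -m crank '0 1 0.3 0 0 0 0;0 1 0.3 0 0 0 0' | grep -E 'pos|force'
```

```text
ee_pos: [529.2, -85.6, 189.7]
wrist_force: [-3.7, 2.6, -1.0]
ee_pos: [530.2, -85.3, 189.7]
wrist_force: [-3.6, 1.7, -0.1]
ee_pos: [531.2, -85.0, 189.7]
wrist_force: [-3.9, 1.6, -0.4]
```

```bash
python3 -m crank '0 1 0.3 0 0 0 0;0 1 0.3 0 0 0 0' | grep -E 'pos|force'; python3 -m crank '0 1 0.3 0 0 0 0;0 1 0.3 0 0 0 0' | grep -E 'pos|force'
```

```text
ee_pos: [532.2, -84.8, 189.7]
wrist_force: [-3.3, 1.5, -0.1]
ee_pos: [533.2, -84.5, 189.7]
wrist_force: [-3.5, 2.7, 0.1]
```

Run:
```python
from h import *
o=arm.get_obs();print(o['wrist_force'],o['moment'],o['ee_pos'])
im=optics.camera('wrist')[:,:,::-1];cv2.imwrite('pics/w11.png',im)
for i in range(3):print(arm.get_obs()['wrist_force'])
im=optics.camera('side')[:,:,::-1]
cv2.imwrite('pics/s11.png',cv2.resize(im[220:310,260:380],None,fx=6,fy=6,interpolation=cv2.INTER_CUBIC))
```

```text
[-3.46  2.72  0.14] [0.27 0.61 0.02] [533.19 -84.47 189.69]
[-4.56  2.87  0.41]
[-4.56  2.87  0.41]
[-4.56  2.87  0.41]
```

View pics/w11.png

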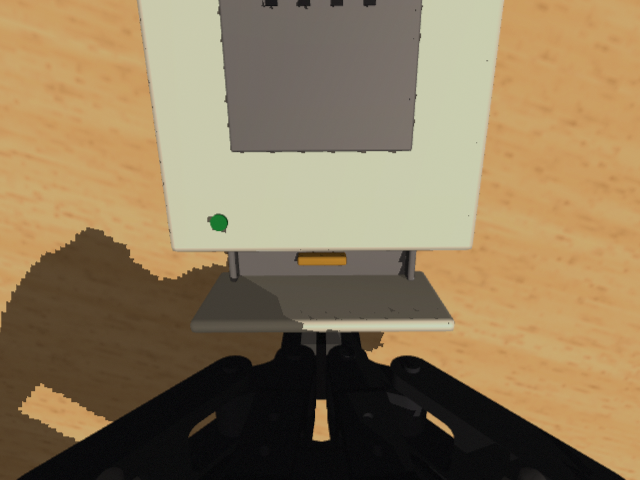

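View pics/s11.png

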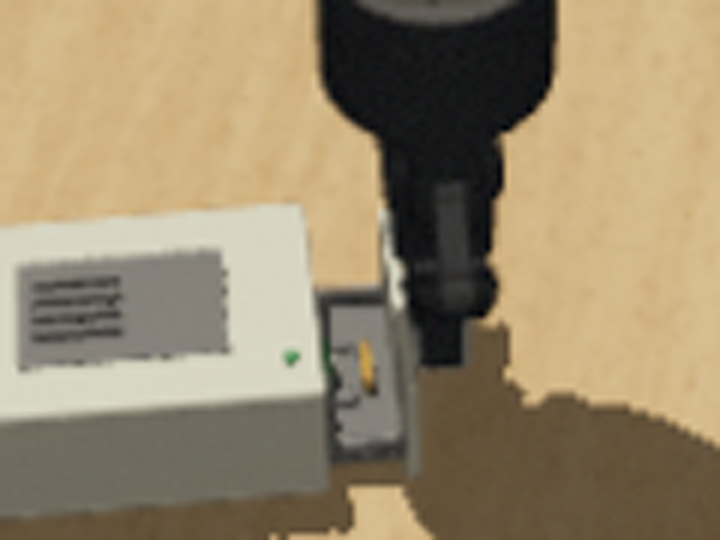

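Pushing squarely, with the tray in about 53 mm. I'll continue in 1 mm steps.

```bash
python3 -m crank '0 1 0.3 0 0 0 0;0 1 0.3 0 0 0 0' | grep -E 'pos|force'; python3 -m crank '0 1 0.3 0 0 0 0;0 1 0.3 0 0 0 0' | grep -E 'pos|force'; python3 -m crank '0 1 0.3 0 0 0 0;0 1 0.3 0 0 0 0' | grep -E 'pos|force'
```

```text
ee_pos: [534.2, -84.2, 189.7]
wrist_force: [-4.7, 1.5, -0.0]
ee_pos: [535.2, -83.9, 189.7]
wrist_force: [-4.3, 2.5, -0.0]
ee_pos: [536.1, -83.6, 189.7]
wrist_force: [-3.9, 2.3, 0.3]
```

```bash
python3 -m crank '0 1 0.3 0 0 0 0;0 1 0.3 0 0 0 0' | grep -E 'pos|force'; python3 -m crank '0 1 0.3 0 0 0 0;0 1 0.3 0 0 0 0' | grep -E 'pos|force'
```

```text
ee_pos: [537.2, -83.3, 189.7]
wrist_force: [-4.3, 2.3, 0.4]
ee_pos: [538.2, -83.0, 189.7]
wrist_force: [-3.9, 1.1, 0.5]
```

```bash
ok(){ grep -E 'pos|force' | tr -d '[],' | awk '/pos/{printf "%s %s ",$2,$3} /force/{f=-(.957*$2+.289*$3);print $2,$3,$4," push",f; exit (f>6)}'; }
python3 -m crank '0 0.6 0.17 0 0 0 0;0 0.6 0.17 0 0 0 0' | ok && python3 -m crank '0 0.6 0.17 0 0 0 0;0 0.6 0.17 0 0 0 0' | ok && python3 -m crank '0 0.6 0.17 0 0 0 0;0 0.6 0.17 0 0 0 0' | ok && python3 -m crank '0 0.6 0.17 0 0 0 0;0 0.6 0.17 0 0 0 0' | ok && python3 -m crank '0 0.6 0.17 0 0 0 0;0 0.6 0.17 0 0 0 0' | ok && python3 -m crank '0 0.6 0.17 0 0 0 0;0 0.6 0.17 0 0 0 0' | ok && python3 -m crank '0 0.6 0.17 0 0 0 0;0 0.6 0.17 0 0 0 0' | ok && python3 -m crank '0 0.6 0.17 0 0 0 0;0 0.6 0.17 0 0 0 0' | ok
```

```text
538.8 -82.8 -4.4 2.0 -0.2  push 3.6328
539.4 -82.7 -5.1 1.4 -0.2  push 4.4761
539.9 -82.5 -4.4 2.0 -0.2  push 3.6328
540.5 -82.3 -3.6 1.1 0.4  push 3.1273
541.1 -82.1 -4.7 1.8 0.9  push 3.9777
541.7 -81.9 -3.7 1.5 0.9  push 3.1074
542.3 -81.8 -4.4 1.4 0.3  push 3.8062
542.9 -81.6 -5.3 2.4 0.2  push 4.3785
```

```bash
ok(){ grep -E 'pos|force' | tr -d '[],' | awk '/pos/{printf "%s %s ",$2,$3} /force/{f=-(.957*$2+.289*$3);print $2,$3,$4," push",f; exit (f>5.7)}'; }
python3 -m crank '0 0.6 0.17 0 0 0 0;0 0.6 0.17 0 0 0 0' | ok && python3 -m crank '0 0.6 0.17 0 0 0 0;0 0.6 0.17 0 0 0 0' | ok && python3 -m crank '0 0.6 0.17 0 0 0 0;0 0.6 0.17 0 0 0 0' | ok && python3 -m crank '0 0.6 0.17 0 0 0 0;0 0.6 0.17 0 0 0 0' | ok && python3 -m crank '0 0.6 0.17 0 0 0 0;0 0.6 0.17 0 0 0 0' | ok && python3 -m crank '0 0.6 0.17 0 0 0 0;0 0.6 0.17 0 0 0 0' | ok && python3 -m crank '0 0.6 0.17 0 0 0 0;0 0.6 0.17 0 0 0 0' | ok && python3 -m crank '0 0.6 0.17 0 0 0 0;0 0.6 0.17 0 0 0 0' | ok
```

```text
543.6 -81.5 -4.0 2.5 0.6  push 3.1055
544.2 -81.3 -4.5 1.9 -0.5  push 3.7574
544.8 -81.1 -3.9 2.4 0.2  push 3.0387
545.4 -81.0 -5.2 2.0 0.7  push 4.3984
545.9 -80.8 -4.1 0.9 0.5  push 3.6636
546.3 -80.7 -7.8 -0.2 2.4  push 7.5224
```

```bash
python3 -m crank '0 0 0 0 0 0 0' | grep -E 'time|pos|force'
python3 - <<'E'
from h import *
o=arm.get_obs();print(o['wrist_force'],o['moment'])
im=optics.camera('wrist')[:,:,::-1];cv2.imwrite('pics/w12.png',im)
print(arm.get_obs()['wrist_force'])
E
```

```text
time: 15.48
ee_pos: [546.3, -80.7, 189.7]
wrist_force: [-8.9, 1.5, 2.7]
[-8.9   1.51  2.72] [0.14 1.13 0.04]
[-7.84 -0.16  1.59]
```

Push jumped from about 3.7 N to about 8 N while motion stalled at 67 mm, so that's the end stop. I'll ease back and let the tray return.

```bash
python3 -m crank '0 -1.9 -0.6 0 0 0 0;0 -3.8 -1.2 0 0 0 0;0 -5.7 -1.7 0 0 0 0;0 -7.6 -2.3 0 0 0 0;0 -9.5 -2.9 0 0 0 0;0 -11.4 -3.5 0 0 0 0;0 -13.3 -4 0 0 0 0;0 -15.2 -4.6 0 0 0 0' | grep -E 'pos|force'; python3 -m crank '0 -4.8 -1.4 0 0 0 0;0 -14.4 -4.3 0 0 0 0;0 -24 -7.2 0 0 0 0;0 -38 -11.5 0 0 0 0;0 -52 -15.7 0 0 0 0;0 -52 -15.7 0 0 0 0'
python3 - <<'E'
from h import *
m=optics.camera_model('wrist');np.save('w13.npy',m);im=optics.camera('wrist')[:,:,::-1];cv2.imwrite('pics/w13.png',im)
im=optics.camera('side')[:,:,::-1]
cv2.imwrite('pics/s13.png',cv2.resize(im[220:310,260:380],None,fx=6,fy=6,interpolation=cv2.INTER_CUBIC))
E
```

```text
ee_pos: [531.5, -85.5, 190.1]
wrist_force: [0.2, -0.2, -0.0]
time: 16.7
ee_pos: [477.7, -101.3, 189.6]
eef_rot: [[0.958, 0.288, -0.001], [0.288, -0.958, 0.0], [-0.001, -0.001, -1.0]]
wrist_force: [0.3, 0.1, 0.6]
gripper_width: 0.1
```

View pics/w13.png

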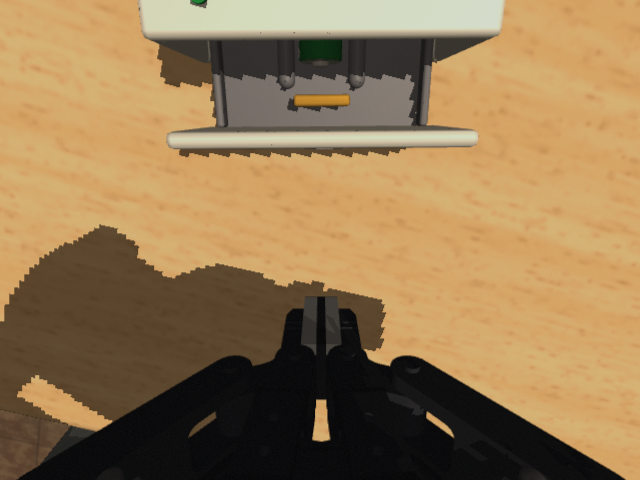

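View pics/s13.png

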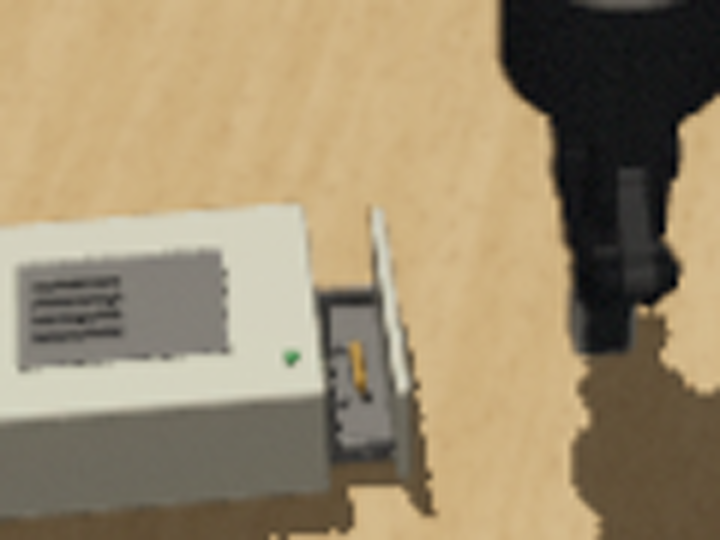

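The tray stayed in: plate edge at v of about 138, box edge at v of about 38, battery end at (320,52) between the ribs. I'll lift clear, wait a second and check again.

```bash
python3 -m crank '0 -10 -3 20 0 0 0;0 -20 -6 50 0 0 0;0 -20 -6 80 0 0 0;0 -20 -6 100 0 0 0;0 -20 -6 100 0 0 0;0 -20 -6 100 0 0 0;0 -20 -6 100 0 0 0;0 -20 -6 100 0 0 0;0 -20 -6 100 0 0 0;0 -20 -6 100 0 0 0;0 -20 -6 100 0 0 0;0 -20 -6 100 0 0 0' | grep -E 'time|pos'
python3 - <<'E'
from h import *
m=np.load('w13.npy',allow_pickle=True).item()
P=(ray('wrist',(168,139),46,m)+ray('wrist',(477,138),46,m))/2
B=(ray('wrist',(145,36),50,m)+ray('wrist',(502,36),50,m))/2
ex=np.array([.957,.289,0]);print('box-plate',(B-P)@ex,'travel est (start 83.8):',83.8-(B-P)@ex)
m=optics.camera_model('wrist');im=optics.camera('wrist')[:,:,::-1];cv2.imwrite('pics/w14.png',im)
im=optics.camera('side')[:,:,::-1];cv2.imwrite('pics/s14f.png',im)
im=optics.camera('top')[:,:,::-1];cv2.imwrite('pics/t14.png',im)
a=cv2.imread('pics/top0.png').astype(int);d=np.abs(a-im).sum(2)[:335]>120
print(np.unique(np.argwhere(d)//20*20,axis=0,return_counts=True))
E
```

```text
time: 17.8
ee_pos: [459.3, -106.9, 289.4]
box-plate 25.613857095284985 travel est (start 83.8): 58.18614290471501
(array([[180, 400],
       [240, 220],
       [240, 240],
       [240, 260],
       [240, 280],
       [260, 220],
       [260, 240],
       [260, 260],
       [260, 280],
       [260, 300],
       [260, 360],
       [260, 380],
       [280, 200],
       [280, 220],
       [280, 240],
       [280, 260],
       [280, 280],
       [280, 300],
       [300, 180],
       [300, 200],
       [300, 220],
       [300, 240],
       [300, 260],
       [300, 280],
       [320, 180],
       [320, 200],
       [320, 220],
       [320, 240],
       [320, 260]]), array([  1,  66, 139, 159,   7, 126, 165, 178, 144,  21,  73,  69,  24,
       236, 344, 116, 173,  17,  45, 262, 115, 173, 167, 110, 106, 164,
        34,  91,  72]))
```

View pics/w14.png

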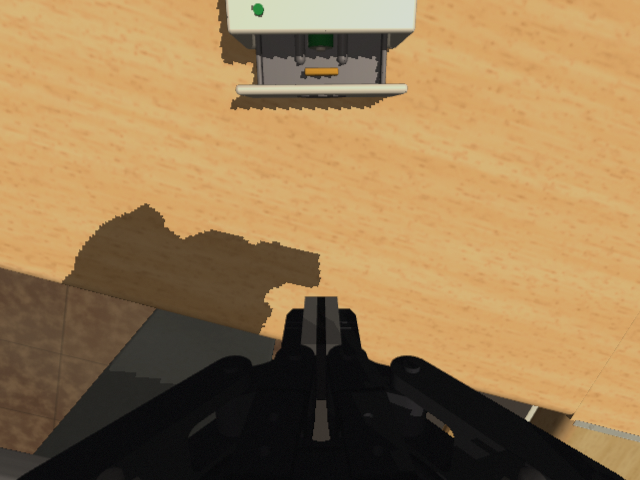

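View pics/s14f.png

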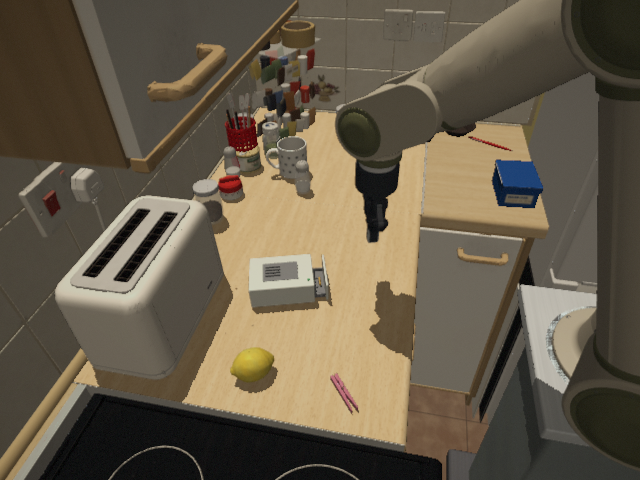

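The tray is latched at about 58 mm, a return of about 9 mm. It's still in a second later, with the battery end visible at (320,40) between the ribs, and the peg (345,392) and shaker (303,178) haven't moved. I'll hand in the job.

```bash
python3 -c "
from rig import job_done
print(job_done())"
```

```text
the job is handed in; nothing more can be done
None
```

The battery is in the charger's bay and the tray is latched in. I handed the job in at about 18 s of the 58 s allowed.

- **Battery:** I laid it between the ribs and contacts while the tray was out and let go. The wrist and side pictures both showed it seated.
- **Push:** I pressed the front plate with closed fingers, in steps of about 0.6 mm near the end. At about 67 mm of travel the push rose from roughly 4 N to 7–9 N and the motion stalled. I took that as the end stop and backed off.
- **Latch:** The tray came back about 9 mm to roughly 58 mm. It was still there about a second later, after I had lifted clear.
- **Other things:** In the final pictures the peg and salt shaker are where they were. Comparing the top pictures before and after showed no movement at the keys or other items.

**What was less certain:**
- **Push force:** Before the stop the sensor read 1–2 N below what the task led me to expect, plus a sideways 1–3 N, probably friction. The forces above are therefore approximate.
- **Battery at the end:** Only its near end can be seen with the tray latched.

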